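# Turn the slow cooker down to keep-warm and uncover it

## Robot

A 6-joint arm with a two-finger parallel gripper is mounted at the origin on a cart in front of the work surface, level with it; the furniture and walls round the work are solid. World frame = base frame: x ahead of the robot, y to its left, z up, the work surface at z = 0. Lengths are in mm, angles in rad, forces in N, time in s.
With the tool pointing down it reaches from about 325 to 875 mm from the base axis. Payload 4.4 kg.
Tool frame: the origin (TCP) lies on the centre line of the jaws, within the pads' length; the fingertips stand ahead of it and the grasp point (between the pads) lies 6 mm ahead of it (ctrl.tcp_to_tips is the z of the fingertips in the tool frame, in mm); z points along the fingers, y is the line along which they close (so a half turn about z gives the same grasp; the last joint's range is limited). The gripper opens to 85 mm and grips with 20 to 120 N. Pads are 22 mm wide; open, the fingers measure 114 mm over their backs; the gripper's body (76 mm by 85 mm) begins 54 mm behind the grasp point. The pads swing forward as they close: fully open they stand 13 mm farther back than shut.
Start: joints at [-1.353, 0.207, 1.542, -0, 1.393, -0.15], TCP at [207.273, -536.344, 256.282] pointing down, gripper open.
Joint ranges: [-2.73, 2.73], [-0.86, 2.22], [0.23, 2.46], [-1.11, 4.25], [0.08, 2.63], [-2.82, 2.82]. Speed limits (rad/s): [2.79, 2.79, 3.14, 3.14, 3.14, 3.14].

## Interface

Orientations are given as a 3x3 rotation matrix whose columns are the frame's x, y, z axes.
In Python, from plant import ctrl, sensors, optics gives the robot as it stands. Calls block until the motion is done:
- ctrl.move_ptp(position, orientation): joint-space move of the TCP to a pose.
- ctrl.move_l(position, rot=None, vel=150, threshold=None): straight line of the TCP; rot=None keeps the orientation; vel is the mean speed in mm/s. With threshold (N) it stops when the force on the tool has changed by that much, and returns True; else False.
- ctrl.set_joints(angles): joint-space move.
- ctrl.gripper_to(opening, force=None): finger opening in mm; force is the grip in N (None keeps the last); returns when the fingers have stopped.
- ctrl.hold(seconds).
- ctrl.solve_ik(position, orientation): joint angles nearest the present ones, or None.
- sensors.read_state(): the state.
- optics.grab_frame(name): name is "scene" or "top" or "wrist"; returns (picture, depth): 420x560x3 uint8, red, green, blue; 420x560 float32, mm along the optical axis (not along the pixel's ray), 0 where there is no reading.
- optics.camera_params(name): a dict with "mtx" (3x3 intrinsics, pixels), "R" (3x3) and "t" (3): a world point X has camera coordinates R X + t; the wrist camera has in their place "T_tool_cam" (4x4, takes a point from camera to tool coordinates, whose origin is the TCP and whose axes are the flange's). Camera axes: x right, y down, z forward; pixel columns grow to the right and rows downward; lengths in mm; the calibration is good to about 2 mm. A picture is of the moment at which its call begins: read the wrist's pose just before it. camera_params takes no time and is no camera call.
A pose or a line that the arm cannot do raises ctrl.MotionError and nothing moves.
- ctrl.finish_job(): hands the job in; it is judged then, once.
The state is a dict: "t": time; "q": joint angles; "qvel": joint speeds; "tau": joint torques, N m; "eef_pos": TCP position; "eef_rot": TCP orientation; "force": force on the tool from outside, world axes, zero at the start; "wrist_torque": the same for the moment, N m; "grip_width": finger opening in mm; "grasp_force": force on a finger pad.
Only numpy, scipy, OpenCV 4.12 (cv2) and the standard library are available. Lean on these libraries where they do the work, as an engineer would, in place of code of your own. Each camera call takes 0.05 s, during which the arm holds its last target. There are 200 camera calls.

## Task

The potatoes in the slow cooker are done: slide its heat control down from the cooking range into the keep-warm notch near the yellow marks, so that the grip has sprung back up and is locked there (the grip moves between ranges only while pressed down). Take off the glass lid and put it down gently, knob up, wholly on the round blue-grey silicone mat. Do not tip the lid over, and leave the other things where they stand.

Things in the scene. Friction and masses are not known exactly. Their poses are not given: they have to be found in the camera images.
- slow_cooker: red slow cooker, fixed: a round drum (156 mm diameter, at own y = +50 mm, crock rim at z = 95 mm) and on its own -y side a console (148 mm along x, own y -126 to -16 mm, dark top plate at z = 85 mm). Origin on the worktop under the middle. The heat slide runs on the console along own x at y = -78 mm; from the -x end: white dot off, yellow bars keep-warm, red bars cooking range
- grip_top (a point): centre of the top face of the slide's grip, an aluminium block 18 mm along the track, 32 mm across and 20 mm high with a red line across its top; axes as the cooker's. Unpressed, the top is 31.5 mm and the block's lower edge 11.5 mm above the console; fully pressed 8 mm less. Pinch it from above with the fingers closing along the track (free on all sides) or across it
- warm_place (a point): the point on the console top, on the track's middle line between the two yellow bars. The marks are only approximate: with the grip in the keep-warm notch its middle stands within 5.5 mm of this point along the track, differently each time, and only the feel tells where; axes as the cooker's
- heat_slide (a joint): grip position along the track (m), growing along the cooker's +x: 0 off, 0.022 at the yellow marks, 0.092 hottest. Hidden inside are a keep-warm notch (3 mm play, middle anywhere from 0.018 to 0.026), a gate 19 mm long on its hot side and another on its off side; beyond the first lies the cooking range, where the grip slides freely (1.5 N). It passes a gate only while pressed down
- heat_key (a joint): how far the grip is pressed down (m): 0 up, 0.008 at its stop; a spring pushes up with 4 to 9 N. Pressed over 5.5 mm it slides past gates. Let go on a gate it stays down at about 0.0055 and can still be pushed along (3 to 6 N); on reaching the notch it clicks up by itself and is then stopped by the notch's far wall (stands over 20 N)
- glass_lid: loose round glass lid, 122 mm diameter, 0.25 kg, with a steel rim, a dome up to 24 mm and a black knob on top (knob 32 mm diameter, from 30 to 51 mm above the origin). Origin at the middle of its underside, z up; it lies on the crock with its origin 90 mm above the worktop, the lowest 5 mm loosely inside the rim (3.5 mm play)
- silicone_mat: round blue-grey silicone mat, 180 mm diameter, 7 mm thick, fixed on the worktop. Origin under its middle
- pepper_mill: dark wooden pepper mill, 58 mm diameter, 150 mm high, standing; origin under its middle. Leave it
- tomato: red tomato, 75 mm; origin under its middle. Leave it
- garlic: garlic bulb, 53 mm; origin under its middle. Leave it
- paste_tin: tin can with a red and white label, 57 mm diameter, 72 mm high, standing; origin under its middle. Leave it
- egg_timer: cream egg timer, 58 x 56 x 51 mm; origin under its middle. Leave it

How it is judged:
By the outcome, as a careful person would: the job done as asked, in the order asked, and still so for the second after the job is handed in, with the robot touching nothing.
It also fails if it takes over 58 s, if anything falls off the work surface, if the arm or the gripper's body presses on something with over 40 N, if the wrist force passes 120 N, or if a joint passes its speed limit or range.

## Working session

There is one attempt and no reset: what is moved stays moved. The work goes in short steps, each a Python script; the robot and the scene stay as the last script left them, time stands still between calls to the robot, and variables do not carry over. Pictures are saved under pics/ and viewed, at most 10 in all, crops included, and the job is handed in when it is done.

```bash
mkdir -p pics; ls; python3 - <<'E'
from plant import ctrl,sensors,optics
import cv2,numpy as np
for n in("scene","top"):
    p,d=optics.grab_frame(n); cv2.imwrite(f"pics/{n}0.png",p[:,:,::-1]); np.savez(f"{n}0.npz",p=p,d=d)
    c=optics.camera_params(n); print(n,c["mtx"].round(1).tolist(),c["R"].round(3).tolist(),c["t"].round(1), (d==0).mean())
print(optics.camera_params("wrist")); print(ctrl.tcp_to_tips, sensors.read_state())
E
```

```text
pics
scene [[418.3, 0.0, 280.0], [0.0, 418.3, 208.9], [0.0, 0.0, 1.0]] [[-0.823, -0.568, 0.012], [-0.398, 0.56, -0.726], [0.406, -0.602, -0.687]] [ 432.1  221.7 1126.6] 0.003971088435374149
top [[546.7, 0.0, 278.0], [0.0, 546.7, 213.2], [0.0, 0.0, 1.0]] [[-0.08, -0.997, -0.007], [-0.815, 0.07, -0.575], [0.573, -0.04, -0.818]] [ 107.4  462.7 1616.7] 0.004149659863945578
{'mtx': array([[355.72685051,   0.        , 276.77105644],
       [  0.        , 355.72685051, 212.30006229],
       [  0.        ,   0.        ,   1.        ]]), 'T_tool_cam': array([[-8.09614000e-04, -9.53396431e-01, -3.01719389e-01,
         7.67194437e+01],
       [ 9.99999667e-01, -8.03804440e-04, -1.43409562e-04,
        -1.73581670e-01],
       [-1.05797219e-04, -3.01719404e-01,  9.53396764e-01,
        -1.17422366e+02],
       [ 0.00000000e+00,  0.00000000e+00,  0.00000000e+00,
         1.00000000e+00]])}
25.0 {'t': 0.1, 'q': array([-1.35247746e+00,  2.07367288e-01,  1.54281848e+00,  2.09922752e-05,
        1.39349265e+00, -1.50491467e-01]), 'qvel': array([-9.69856957e-05, -2.15364467e-03, -2.62338865e-03, -1.06085581e-03,
        9.01290370e-06, -4.05223547e-04]), 'tau': array([ 7.53280929e-04, -3.84086823e+01, -2.92548269e+01, -1.86372995e-05,
        4.91074490e-03, -8.53674038e-06]), 'eef_pos': array([ 207.15246372, -535.71243001,  255.2198572 ]), 'eef_rot': array([[ 9.32758301e-01,  3.60502102e-01, -4.31579430e-04],
       [ 3.60502207e-01, -9.32756128e-01,  2.04072591e-03],
       [ 3.33127624e-04, -2.05908937e-03, -9.99997825e-01]]), 'force': array([0.62457495, 0.01892003, 0.1991137 ]), 'wrist_torque': array([ 0.02910095, -0.00034937,  0.00268906]), 'grasp_force': 0.0, 'grip_width': 85.43754686113697}
```

View pics/scene0.png

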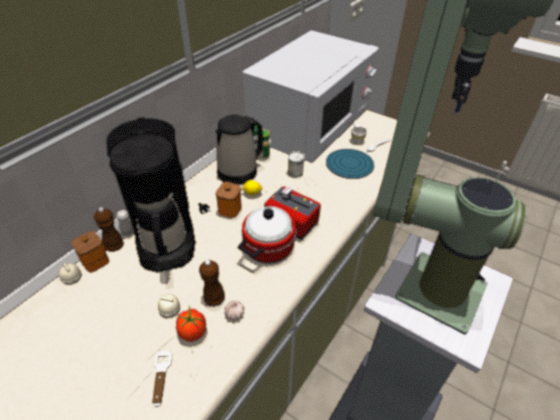

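View pics/top0.png

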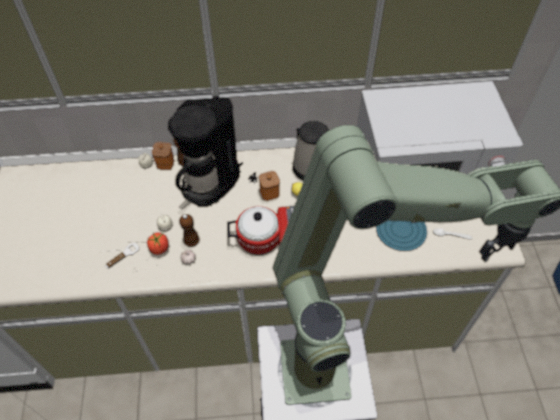

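The scene view shows the cooker drum at (269,230), knob at (268,213), console at (293,208) and mat at (350,163). The top view shows the knob at (258,216) and mat at (402,230), with the console partly hidden by the arm.

```bash
cat > h.py <<'E'
from plant import ctrl,sensors,optics
import cv2,numpy as np
def save(n,p): cv2.imwrite(f"pics/{n}.png",p[:,:,::-1])
def pose(n,s=None):
    """K, camera-to-world rotation, camera centre"""
    c=optics.camera_params(n); K=c["mtx"]
    if n!="wrist": return K,c["R"].T,-c["R"].T@c["t"]
    T=c["T_tool_cam"]; s=s or sensors.read_state(); R=s["eef_rot"]
    return K,R@T[:3,:3],s["eef_pos"]+R@T[:3,3]
def ray(P,uv):
    K,R,C=P; uv=np.atleast_2d(uv).astype(float)
    return (R@np.linalg.inv(K)@np.c_[uv,np.ones(len(uv))].T).T,C
def plane(P,uv,z):
    d,C=ray(P,uv); return C+d*((z-C[2])/d[:,2])[:,None]
def dep(P,uv,d):
    r,C=ray(P,uv); return C+r*np.atleast_1d(d)[:,None]
def down(a):
    """tool down, closing line (y) at angle a from world x"""
    y=np.array([np.cos(a),np.sin(a),0]); z=np.array([0,0,-1.]); return np.c_[np.cross(y,z),y,z]
E
python3 - <<'E'
from h import *
for n,seed in(("scene",dict(mat=(350,163),knob=(268,213))),("top",dict(mat=(402,230),knob=(258,216)))):
    f=np.load(n+"0.npz");p,d=f["p"],f["d"];P=pose(n)
    hsv=cv2.cvtColor(p,cv2.COLOR_RGB2HSV)
    for k,(u,v) in seed.items():
        m=cv2.inRange(hsv,(85,80,30),(115,255,200)) if k=="mat" else cv2.inRange(hsv,(0,0,0),(180,255,60))
        _,L,st,ce=cv2.connectedComponentsWithStats(m); i=L[v,u]
        vv,uu=np.nonzero(L==i); X=dep(P,np.c_[uu,vv],d[vv,uu])
        print(n,k,i,st[i],ce[i],"dep mean",X.mean(0).round(1),"ext",np.percentile(X,[2,98],0).round(0).tolist(),"plane",plane(P,ce[i],7 if k=="mat" else 133).round(1))
    # red cooker pixels
    m=cv2.inRange(hsv,(0,150,60),(6,255,255))|cv2.inRange(hsv,(172,150,60),(180,255,255))
    vv,uu=np.nonzero(m);X=dep(P,np.c_[uu,vv],d[vv,uu]);print("red pts",len(X),np.percentile(X,[5,50,95],0).round(0).tolist())
E
```

```text
scene mat 7 [ 327  150   46   28 1012] [349.58695652 163.33992095] dep mean [ 458.  -343.8   16.1] ext [[386.0, -429.0, 6.0], [537.0, -278.0, 14.0]] plane [[ 462.3 -354.4    7. ]]
scene knob 154 [264 210   9   9  58] [267.84482759 213.68965517] dep mean [470.  141.2 138.8] ext [[461.0, 131.0, 130.0], [480.0, 149.0, 145.0]] plane [[473.5 136.3 133. ]]
red pts 1711 [[398.0, -1.0, 29.0], [428.0, 166.0, 70.0], [511.0, 500.0, 88.0]]
top mat 14 [ 377  220   49   30 1148] [401.81968641 233.81533101] dep mean [ 430.4 -348.3   30.2] ext [[72.0, -433.0, -1.0], [496.0, -159.0, 656.0]] plane [[ 445.1 -355.4    7. ]]
top knob 17 [255 213   6   7  31] [257.19354839 216.22580645] dep mean [469.7 136.4 138.5] ext [[460.0, 127.0, 131.0], [482.0, 144.0, 146.0]] plane [[473.5 136.4 133. ]]
red pts 787 [[399.0, 47.0, 33.0], [429.0, 137.0, 74.0], [516.0, 488.0, 89.0]]
```

```bash
python3 - <<'E'
from h import *
print(plane(pose("scene"),[(293,208)],85))
ctrl.move_ptp([420,20,300],down(0.0))
s=sensors.read_state();p,d=optics.grab_frame("wrist");save("w1",p)
np.savez("w1.npz",p=p,d=d,pos=s["eef_pos"],rot=s["eef_rot"]);print(s["t"],s["eef_pos"],s["q"])
E
```

```text
[[456.53389713  33.91398891  85.        ]]
2.2417 [420.22597159  19.3816163  299.97428616] [-1.60090976e-01 -1.69869690e-01  1.83384529e+00 -2.72076460e-04
  1.47759927e+00 -1.58883701e-01]
```

View pics/w1.png

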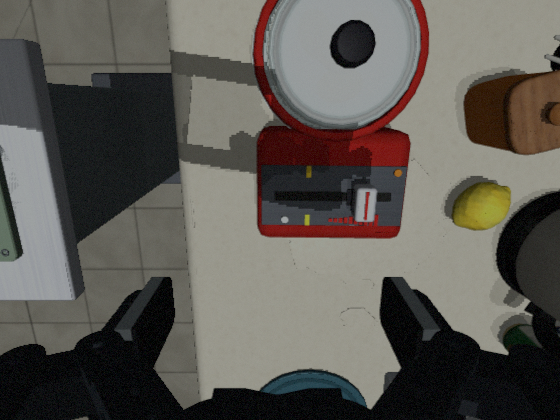

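The wrist view shows the yellow bars at (309,172) and (307,220), the white dot at (285,220), the grip with its red line at (366,205), and the knob at (353,43).

```bash
python3 - <<'E'
from h import *
f=np.load("w1.npz");p,d=f["p"],f["d"];P=pose("wrist",dict(eef_pos=f["pos"],eef_rot=f["rot"]))
hsv=cv2.cvtColor(p,cv2.COLOR_RGB2HSV)
roi=np.zeros(p.shape[:2],np.uint8);roi[160:232,262:408]=255
def comps(name,m,z,mn=8):
    _,L,st,ce=cv2.connectedComponentsWithStats(m)
    for i in range(1,len(st)):
        if st[i][4]>=mn:
            v,u=np.nonzero(L==i);zz=np.median(dep(P,np.c_[u,v],d[v,u])[:,2])
            print(name,st[i],ce[i].round(1),plane(P,ce[i],z).round(1)[0],"zdep",zz.round(1))
comps("yel",cv2.inRange(hsv,(18,120,100),(35,255,255))&roi,85)
top=cv2.inRange(p,(150,0,0),(255,255,255));top[:183]=0;top[:,:352]=0;top[228:]=0;top[:,382:]=0
comps("grip",top,116.5)
v,u=np.nonzero(top);X=dep(P,np.c_[u,v],d[v,u]);X=X[X[:,2]>110];print("grip dep",X.mean(0),np.ptp(X,0),len(X))
comps("white",cv2.inRange(hsv,(0,0,130),(180,60,255))&roi,85)
# dark plate rectangle at z=85
m=cv2.inRange(hsv,(0,0,20),(180,110,255))&roi; m=cv2.morphologyEx(m,cv2.MORPH_CLOSE,np.ones((9,9)))
c=max(cv2.findContours(m,0,2)[0],key=cv2.contourArea);
W=plane(P,c[:,0],85)[:,:2].astype(np.float32);print("plate",cv2.minAreaRect(W))
# red console sides via depth: console points z in 80..88, y below drum
vv,uu=np.mgrid[120:245,240:425];uu=uu.ravel();vv=vv.ravel();X=dep(P,np.c_[uu,vv],d[vv,uu]);k=(abs(X[:,2]-85)<5)&(X[:,1]<55)
print("console",cv2.minAreaRect(X[k,:2].astype(np.float32)))
# knob + rim
kn=cv2.inRange(hsv,(0,0,0),(180,255,70));kn[:15]=0;kn[75:]=0;kn[:,:325]=0;kn[:,385:]=0
comps("knob",kn,136,200)
v,u=np.nonzero(kn);X=dep(P,np.c_[u,v],d[v,u]);print("knob dep",X.mean(0))
ma=cv2.inRange(hsv,(85,60,20),(115,255,220));ma[:340]=0;v,u=np.nonzero(ma);X=dep(P,np.c_[u,v],d[v,u]);X=X[abs(X[:,2]-7)<6];print("mat",X[:,:2].min(0),X[:,:2].max(0))
E
```

```text
yel [307 171   4   6  18] [308.7 174.2] [449.9  29.2  85. ] zdep 85.6
yel [304 215   6  11  45] [306.6 219.6] [449.  -16.2  85. ] zdep 85.8
grip [357 191  12  30 169] [361.2 205.6] [494.    7.4 116.5] zdep 116.3
grip [366 191   9  30 171] [370.2 206. ] [502.    7.  116.5] zdep 116.4
grip dep [497.61221581   7.57983559 118.12757741] [ 85.14707086 102.81829462 303.25194814] 340
white [399 172   9  60 252] [404.8 210.3] [544.8  -6.8  85. ] zdep 0.3
white [356 189  21  33 481] [365.6 205. ] [506.1  -1.4  85. ] zdep 116.2
white [281 217   7   6  34] [284.3 219.5] [427.  -16.1  85. ] zdep 85.5
plate ((477.4876708984375, 5.02961540222168), (65.21807861328125, 144.44448852539062), 89.23839569091797)
console ((472.8201904296875, 9.193073272705078), (92.9012222290039, 141.5965118408203), 89.39019012451172)
knob [ 330   20   45   48 1677] [352.3  43.7] [474.3 134.9 136. ] zdep 139.7
knob dep [473.56350676 134.31195    139.90156884]
mat [ 394.68684073 -333.87129653] [ 549.87054152 -268.93390604]
```

```bash
python3 - <<'E'
from h import *
a=-0.012; t=np.array([np.cos(a),np.sin(a)]); R=down(a)
G=np.array([498,7.2]); W=np.array([449.5,7.2-48.5*np.sin(a)*-1*-1])
at=lambda s,z:[*(G+t*(s-70.5)),z]     # s: slide mm
def rep(k):
    s=sensors.read_state();print(k,round(s["t"],2),s["eef_pos"].round(1),s["force"].round(1),s["grip_width"].round(1),s["grasp_force"].round(1))
ctrl.gripper_to(48,40)
ctrl.move_ptp(at(70.5,190),R); ctrl.move_l(at(70.5,124),vel=80,threshold=15); rep("at")
ctrl.gripper_to(10,40); rep("pinch")
print(ctrl.move_l(at(70.5,115.5),vel=40)); ctrl.hold(.1); rep("pressed")
print(ctrl.move_l(at(33,115.5),vel=50,threshold=18)); ctrl.hold(.1); rep("slid")
s=sensors.read_state();p,d=optics.grab_frame("wrist");save("w2",p)
E
```

```text
Traceback (most recent call last):
AttributeError: 'float' object has no attribute 'round'
```

```bash
cat >> h.py <<'E'
a=-0.012; t=np.array([np.cos(a),np.sin(a)]); R=down(a); G=np.array([498,7.2])
at=lambda s,z:[*(G+t*(s-70.5)),z]     # s: slide mm
def rep(k):
    s=sensors.read_state();print(k,round(s["t"],2),s["eef_pos"].round(1),s["force"].round(1),round(float(s["grip_width"]),1),round(float(s["grasp_force"]),1))
E
python3 - <<'E'
from h import *
rep("at")
ctrl.gripper_to(10,40); rep("pinch")
print(ctrl.move_l(at(70.5,115.5),vel=40)); ctrl.hold(.1); rep("pressed")
print(ctrl.move_l(at(33,115.5),vel=50,threshold=18)); ctrl.hold(.1); rep("slid")
s=sensors.read_state();p,d=optics.grab_frame("wrist");save("w2",p)
E
```

```text
at 4.33 [498.6   7.1 124.5] [0.6 0.5 0.5] 47.9 0.0
pinch 4.7 [498.5   7.1 124.7] [-0.7 -0.   3.2] 16.7 44.9
False
pressed 5.16 [499.6   7.1 117.2] [0.  0.5 7.2] 17.2 45.6
False
slid 6.16 [462.6   7.6 117.3] [0.3 1.2 7.7] 16.8 45.6
```

View pics/w2.png

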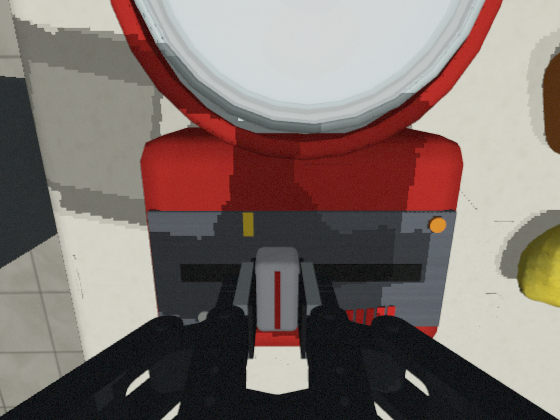

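The grip sits between the fingers at (277,290) and is pressed down; the yellow bar is at (248,225). Now I release on the gate and push until the wall.

```bash
python3 - <<'E'
from h import *
s=sensors.read_state();P=pose("wrist",s);p=cv2.imread("pics/w2.png")[:,:,::-1]
hsv=cv2.cvtColor(np.ascontiguousarray(p),cv2.COLOR_RGB2HSV);m=cv2.inRange(hsv,(20,120,80),(35,255,255));m[:205]=0;m[240:]=0;m[:,:235]=0;m[:,262:]=0
v,u=np.nonzero(m);print("yellow",plane(P,[u.mean(),v.mean()],85),"grip",plane(P,[277,250],108))
def gz(k):
    s=sensors.read_state();P=pose("wrist",s);p,d=optics.grab_frame("wrist");save(k,p)
    vv,uu=np.mgrid[240:340:2,200:350:2];uu=uu.ravel();vv=vv.ravel();X=dep(P,np.c_[uu,vv],d[vv,uu])
    q=(abs(X[:,1]-7.5)<14)&(X[:,2]>100)&(X[:,2]<122)&(abs(X[:,0]-s["eef_pos"][0])<9)
    print(k,"grip z",np.percentile(X[q,2],[10,50,90]).round(1),"x",np.percentile(X[q,0],[2,98]).round(1),q.sum())
gz("w3")
ctrl.gripper_to(30,40);rep("open");gz("w4")
print("stop",ctrl.move_l(at(8,115.5),vel=15,threshold=13));rep("pushed");gz("w5")
E
```

```text
yellow [[449.69009029  31.94018241  85.        ]] grip [[462.57084782  29.25680417 108.        ]]
w3 grip z [108.1 109.  110.3] x [453.7 470.8] 686
open 6.54 [459.9   7.7 114.9] [ 0.  -0.7  0.2] 29.9 0.0
w4 grip z [110.1 111.  111.8] x [453.6 468.6] 613
stop True
pushed 7.34 [455.3   7.7 115.6] [-0.2 -0.   0.8] 30.1 0.5
w5 grip z [110.  111.  111.9] x [452.2 464.1] 487
```

```bash
cat >> h.py <<'E'
def gz(k):
    s=sensors.read_state();P=pose("wrist",s);p,d=optics.grab_frame("wrist");save(k,p)
    vv,uu=np.mgrid[240:340:2,200:350:2];uu=uu.ravel();vv=vv.ravel();X=dep(P,np.c_[uu,vv],d[vv,uu])
    q=(abs(X[:,1]-7.5)<14)&(X[:,2]>100)&(X[:,2]<122)&(abs(X[:,0]-s["eef_pos"][0])<16)
    print(k,"grip z",np.percentile(X[q,2],[10,50,90]).round(1),"x",np.percentile(X[q,0],[2,98]).round(1),q.sum())
E
python3 - <<'E'
from h import *
x0=sensors.read_state()["eef_pos"][0]
S=lambda x:70.5+(x-498)
for i in range(5):
    st=ctrl.move_l(at(S(x0)-4*(i+1),115.5),vel=12,threshold=15);rep(f"push {i} {st}");gz(f"w6{i}")
    if st: break
E
```

```text
push 0 False 7.87 [453.2   7.7 115.9] [ 7.1  0.1 -3.2] 29.8 3.1
w60 grip z [109.3 111.1 113.2] x [437.5 468.2] 863
push 1 False 8.4 [449.1   7.7 116. ] [ 6.3  1.3 -2.5] 30.1 2.7
w61 grip z [109.3 111.1 113.6] x [433.5 464. ] 862
push 2 False 8.93 [443.3   7.8 115.6] [1.5 0.6 1.4] 29.2 0.8
w62 grip z [114.  116.2 117.5] x [427.7 458.5] 835
push 3 False 9.47 [441.6   7.8 115.7] [10.   0.5 -6.9] 29.9 4.5
w63 grip z [113.2 116.4 117.5] x [426.  456.4] 832
push 4 True 9.88 [441.9   7.8 116. ] [ 5.2  0.5 -2.1] 30.4 2.4
w64 grip z [113.8 116.2 117.3] x [426.3 456.7] 831
```

The slide clicked up (top at z 116) and stops against the far wall. Now backing off, then the lid.

```bash
python3 - <<'E'
from h import *
p=sensors.read_state()["eef_pos"]
ctrl.move_l([p[0]+6,p[1],116],vel=40); ctrl.gripper_to(44,40); ctrl.move_l([p[0]+6,p[1],200],vel=120)
rep("clear"); s=sensors.read_state();P=pose("wrist",s);im,d=optics.grab_frame("wrist");save("w7",im)
h=cv2.cvtColor(im,cv2.COLOR_RGB2HSV)
vv,uu=np.mgrid[0:420,0:560];uu=uu.ravel();vv=vv.ravel();X=dep(P,np.c_[uu,vv],d[vv,uu])
g=(X[:,2]>110)&(X[:,2]<121)&(abs(X[:,1]-7.5)<20)&(abs(X[:,0]-450)<30);print("grip",X[g].mean(0),np.ptp(X[g],0))
m=cv2.inRange(h,(20,120,80),(35,255,255)).ravel()>0;k=m&(abs(X[:,2]-85)<5)&(abs(X[:,0]-450)<20);print("yellow",X[k].mean(0))
R2=down(a); L=[473.7,135.2]
ctrl.gripper_to(62,40)
ctrl.move_ptp([*L,215],R2)
ctrl.move_l([*L,140],vel=80,threshold=12);rep("at lid")
E
```

```text
clear 11.39 [447.3   7.9 199.3] [-0.4  0.8 -0.6] 43.7 0.0
grip [447.80593626   9.63935058 115.89354967] [18.24922682 31.85558751  8.38827688]
yellow [449.59565961  31.95738807  85.56137405]
at lid 13.43 [474.3 135.3 140.6] [-0.2 -0.3 -0.5] 61.9 0.0
```

View pics/w7.png

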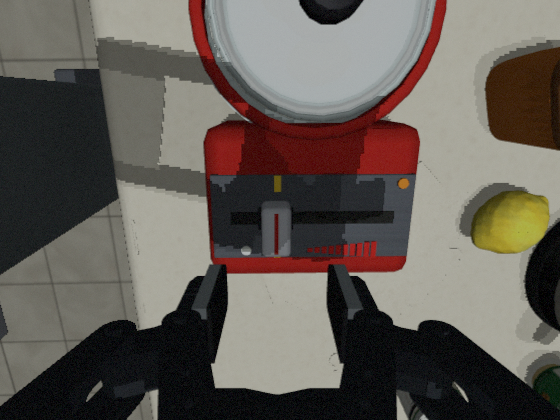

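The grip at (276,230) stands up (z 116) beside the yellow bar at (277,184), 1.8 mm from it. Next I grasp and lift the lid.

```bash
python3 - <<'E'
from h import *
ctrl.gripper_to(20,50);rep("grasp");p=sensors.read_state()["eef_pos"];np.save("zp.npy",p)
ctrl.move_l([p[0],p[1],p[2]+12],vel=40);rep("lift12")
ctrl.move_l([p[0],p[1],p[2]+75],vel=120);ctrl.hold(.2);rep("lifted")
im,d=optics.grab_frame("scene");save("s2",cv2.resize(im[120:300,180:420],None,fx=3,fy=3))
E
```

```text
grasp 13.82 [474.6 135.3 141. ] [ 0.5 -0.5  4.4] 29.3 49.7
lift12 14.29 [474.4 135.3 152.9] [-0.8 -0.8 -3.4] 29.2 49.5
lifted 15.17 [473.8 135.2 214.8] [-0.6 -0.1 -1.3] 29.5 49.5
```

View pics/s2.png

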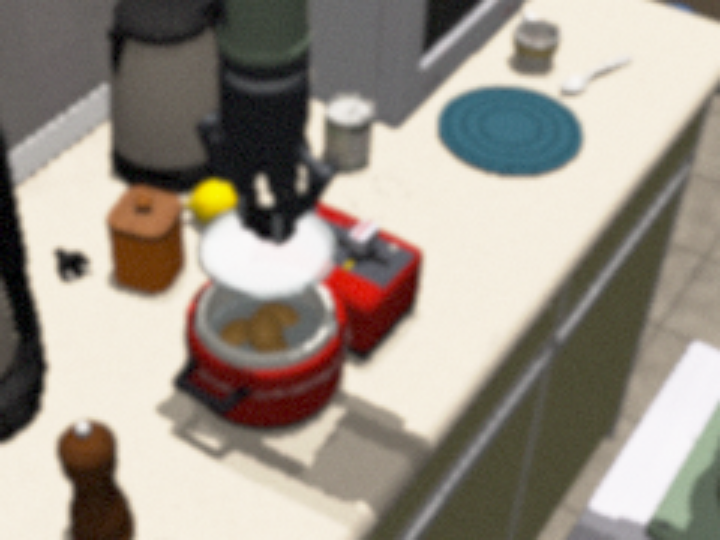

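The lid is held level over the open crock at (270,250 in the crop), and the mat at (510,130) is free. Carrying it over and lowering it.

```bash
python3 - <<'E'
from h import *
zp=np.load("zp.npy")[2]; M=[462.5,-354]
ctrl.move_l([*M,zp+75],vel=180);rep("over")
zt=zp-83
ctrl.move_l([*M,zt+12],vel=100);ctrl.hold(.3);rep("near")
for i in range(3):
    st=ctrl.move_l([*M,zt-6],vel=12,threshold=4);rep(f"down {st}")
    if st and sensors.read_state()["eef_pos"][2]<zt+4: break
im,d=optics.grab_frame("scene");save("s3",cv2.resize(im[100:250,260:460],None,fx=4,fy=4))
E
```

```text
over 18.08 [ 462.6 -353.4  216. ] [ 0.2 -0.4 -2. ] 29.1 49.5
near 19.99 [ 462.6 -354.1   70.3] [-0.5 -0.2 -2.4] 29.4 49.5
down True 20.97 [ 462.3 -354.    58. ] [-0.1  0.3  5.2] 29.2 50.3
```

View pics/s3.png

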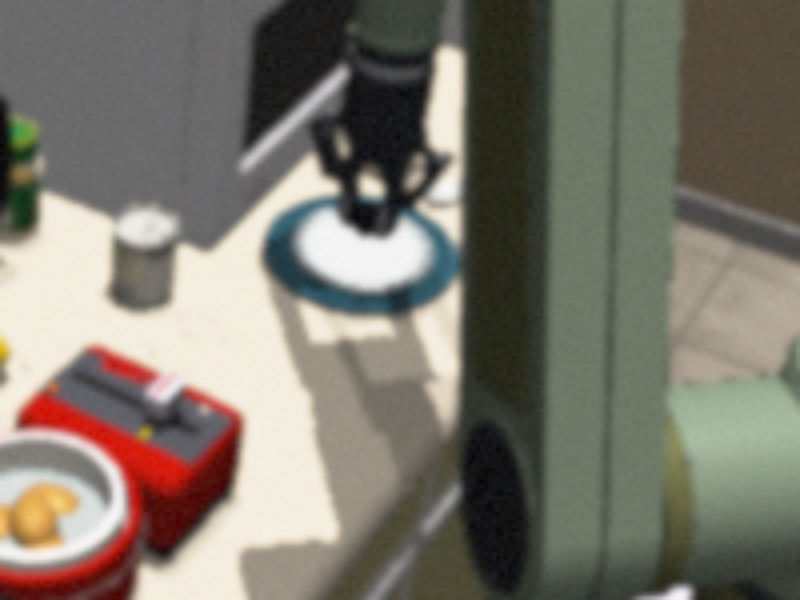

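The lid (365,245) stands level and centred on the mat, and z 58 matches the expected contact height. Releasing and retreating.

```bash
python3 - <<'E'
from h import *
p=sensors.read_state()["eef_pos"]
ctrl.gripper_to(62,40);ctrl.hold(.2);rep("open")
ctrl.move_l([p[0],p[1],p[2]+15],vel=40);ctrl.move_l([p[0],p[1],260],vel=150);ctrl.hold(.4);rep("up")
s=sensors.read_state();P=pose("wrist",s);im,d=optics.grab_frame("wrist");save("w8",im)
E
```

```text
open 21.63 [ 461.2 -352.7   56.3] [-1.  -0.  -0.2] 62.1 0.0
up 24.0 [ 462.3 -353.9  259.7] [ 0.4 -0.6 -0.1] 62.5 0.0
```

View pics/w8.png

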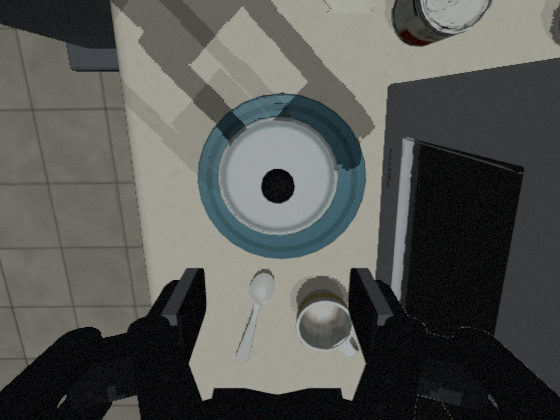

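The lid (278,176) lies knob up, well inside the mat (282,176) on every side. Handing in.

```bash
python3 -c "
from plant import ctrl
print(ctrl.finish_job())"
```

```text
the job is handed in; nothing more can be done
None
```

The heat slide is locked up in the keep-warm notch, the glass lid is knob up and well inside the silicone mat, and the job was handed in after about 24 s on the robot clock; no verdict was returned.

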